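Set out the stacked gearbox parts in their dishes

TASK

The parts from the stripped gearbox are stacked in one pile. Take the pile apart and set each part, the same way up as it is now, flat on the floor of its own wooden dish: the large gear in the largest round dish, the small gear in the medium round dish, the hexagon nut in the square tray, and the coil spring standing in the smallest round dish. Leave the tape measure and the spanner where they are.

Things in the scene. Friction and masses are not known exactly. Their poses are not given: they have to be found in the camera images.
- gear: Large rusty spur gear, bottom of the stack, lying flat on the worktop. 104 mm over the teeth, 20 mm high in all: the toothed body is 12 mm thick, above it stands a round hub 44 mm in diameter from 12 to 20 mm height, by which it can be gripped from above. 0.52 kg nominal. Origin: centre of its underside; z up along its axis.
- pinion: Small dark spur gear (pinion), 60 mm over the teeth, 16 mm high, 0.19 kg nominal, lying on the large gear's hub. Origin: centre of its underside; z up along its axis.
- big_nut: Dark hexagon nut, 36 mm across flats (two flats face its own +x and -x, the others every 60 degrees), 41 mm across corners (corners on its own +y and -y), 17 mm high, 0.1 kg nominal, lying on the pinion. Origin: centre of its underside; z up.
- spring: Bright steel coil spring standing upright on the nut, top of the stack; 31 mm in diameter, 36 mm high, rigid, 0.06 kg nominal. Origin: centre of its underside; z up along its axis.
- gear_dish: Largest round dark wooden dish with a cork-faced floor, fixed on the worktop: 136 mm outside, recess 120 mm in diameter and 5 mm deep. Rim 12 mm and recess floor 7 mm above the worktop. Origin: centre of its underside, z up.
- pinion_dish: Medium round dark wooden dish with a cork-faced floor, fixed: 92 mm outside, recess 76 mm in diameter and 5 mm deep; rim 12 mm and floor 7 mm above the worktop. Origin: centre of its underside, z up.
- nut_tray: Square dark wooden tray with a cork-faced floor, fixed: 70 mm square outside, recess 56 mm square and 5 mm deep; rim 12 mm and floor 7 mm above the worktop; x and y along its sides. Origin: centre of its underside, z up.
- spring_dish: Smallest round dark wooden dish with a cork-faced floor, fixed: 63 mm outside, recess 47 mm in diameter and 5 mm deep; rim 12 mm and floor 7 mm above the worktop. Origin: centre of its underside, z up.
- tape: Yellow tape measure standing on its foot, loose, 37 x 85 x 65 mm, to be left alone. Origin: centre of its underside; y along its length.
- spanner: Rusty open-ended spanner, loose, 153 mm long, 32 mm wide, 7 mm thick, lying flat, to be left alone. Origin: centre of its underside; y along its length.
Not all that is in view belongs to the job. Leave any pink look-alike of the big_nut alone.

How it is judged:
At the end, for the whole second after the job is handed in: Each part lies at rest in its own dish (gear largest, pinion medium, nut square, spring smallest): underside within 4.5 mm of the recess floor, centre within 13 mm (nut 16 mm) of the dish centre, upright within 0.1 rad and the same way up as at the start (horizontal distance between spring and spring_dish below 0.013 m and z of spring in the frame of spring_dish between 0.003 and 0.0115 m and angle between each of spring, big_nut, pinion, gear's own z axis and vertical below 0.1 rad and linear speed of each of spring, big_nut, pinion, gear below 0.02 m/s and angular speed of each of spring, big_nut, pinion, gear below 0.2 rad/s and horizontal distance between big_nut and nut_tray below 0.016 m and z of big_nut in the frame of nut_tray between 0.003 and 0.0115 m and horizontal distance between pinion and pinion_dish below 0.013 m and z of pinion in the frame of pinion_dish between 0.003 and 0.0115 m and horizontal distance between gear and gear_dish below 0.013 m and z of gear in the frame of gear_dish between 0.003 and 0.0115 m); the robot touches nothing.
It fails at once if the tape measure is moved by more than 30 mm or knocked over (distance of tape from where it was at the start of the episode above 0.03 m or angle between tape's own z axis and vertical above 0.5 rad).
It fails at once if the spanner is moved by more than 30 mm (distance of spanner from where it was at the start of the episode above 0.03 m).
It also fails if it takes over 115 s, if anything falls off the work surface, if the arm or the gripper's body presses on something with over 40 N, if the wrist force passes 120 N, or if a joint passes its speed limit or range.

ROBOT

A 6-joint arm with a two-finger parallel gripper is mounted at the origin on a cart in front of the work surface, level with it; the furniture and walls round the work are solid. World frame = base frame: x ahead of the robot, y to its left, z up, the work surface at z = 0. Lengths are in m, angles in rad, forces in N, time in s.
With the tool pointing down it reaches from about 0.25 to 0.725 m from the base axis. Payload 4 kg.
Tool frame: the origin (TCP) lies midway between the tips of the shut fingers; the grasp point (between the pads) lies 19 mm behind it; z points along the fingers, y is the line along which they close (so a half turn about z gives the same grasp; the last joint's range is limited). The gripper opens to 85 mm and grips with 20 to 120 N. Pads are 22 mm wide; open, the fingers measure 114 mm over their backs; the gripper's body (76 mm by 85 mm) begins 54 mm behind the grasp point. The pads swing forward as they close: fully open they stand 13 mm farther back than shut.
Start: joints at [1.14, 0.241, 0.005, 1.335, 0, 1.571], TCP at [0.209, 0.454, 0.231] pointing down, gripper open.
Joint ranges: [-2.72, 2.72], [-1.05, 1.87], [-1.09, 1.28], [-1.99, 2.15], [-1.42, 1.44], [-3.14, 3.14]. Speed limits (rad/s): [2.79, 2.79, 3.14, 3.14, 3.14, 3.14].

INTERFACE

Orientations are given as a unit quaternion [x, y, z, w].
In Python, from cell import arm gives the robot as it stands.
- The arm moves only by the tool apply_moves, never from a script. Its argument "targets" is a list of rows, each a list of 6 numbers: the shift along the tool's x, y, z in parts of the range, where 1.0 means 500 mm, then the turn, a rotation vector about the tool's x, y, z in a scale on which 1.0 is 2 pi rad. In form: [[dx, dy, dz, wx, wy, wz], ...]. A call has 1 to 10 rows; each row is the pose to reach, as a shift and turn from the pose commanded when the call began, along the tool's axes at that moment; what a row does not reach only later rows make up. A row lasts 1/8 s, in which the tool goes at most 62.5 mm and 10.7 degrees, less where a joint would pass 70% of its speed; a pose out of reach is approached as far as the arm can. Shift and turn numbers lie between -1 and 1, and a call with a number outside is refused. A call with a gripper value outside its range is refused whole. "hand" is the opening, from -1 (shut) to 1 (fully open), set as the call begins (left out, the last holds). The fingers move at their own pace and stop on an object; "newtons" is the grip in N (left out, the last holds). Time passes only in rows, so rows that repeat a pose let the fingers close. It gives the time, the measured TCP pose, the force, the opening and the grip force at its end, in the units of the state.
- arm.state(): the state, without advancing time (a new reading comes with each control period).
- arm.snapshot(name): name is "side" or "top"; returns the picture (420x560x3 uint8, red, green, blue); there is no depth.
- arm.camera_info(name): a dict with "fov_y" (degrees; the focal length in pixels is half the picture's height over the tangent of half this angle, whatever the lens; pixels are square), "cx", "cy" (the principal point, pixels), "distortion" ([k1, k2, p1, p2, k3] as OpenCV has them; the pictures are not rectified), "cam_to_world" (4x4, takes a point from camera to world coordinates). Camera axes: x right, y up, looking along -z (the intrinsics and any distortion apply to the point x, -y, -z); pixel columns grow to the right and rows downward; lengths in m; the calibration is good to about 2 mm. A picture is of the moment at which its call begins. camera_info takes no time and is no camera call.
- arm.sign_off(): hands the job in; it is judged then, once.
The state is a dict: "time": time; "joint_pos": joint angles; "qd": joint speeds; "joint_torque": joint torques, N m; "eef_pos": TCP position; "orientation": TCP orientation; "force": force on the tool from outside, world axes, zero at the start; "wrist_torque": the same for the moment, N m; "grip_width": opening from 0.0 (shut) to 1.0 (fully open); "grasp_force": force on a finger pad.
Only numpy, scipy, OpenCV 4.12 (cv2) and the standard library are available. Lean on these libraries where they do the work, as an engineer would, in place of code of your own. Each camera call takes 0.05 s, during which the arm holds its last target. There are 200 camera calls.

## Working session

There is one attempt and no reset: what is moved stays moved. The work goes in short steps, Python scripts to look and compute and a tool call to move; the robot and the scene stay as the last step left them, time stands still between calls to the robot, and variables do not carry over. Pictures are saved under pics/ and viewed, at most 14 in all, crops included, and the job is handed in when it is done.

Besides the shell and the picture viewer there is one more tool, called after "Request:" as name(argument=value, ...) on one line, values as JSON. apply_moves: Moves the arm, as the interface text tells. Its arguments: {"type":"object","properties":{"targets":{"type":"array","items":{"type":"array","items":{"type":"number"}}},"hand":{"type":"number"},"newtons":{"type":"number"}},"required":["targets"]}

```bash
mkdir -p pics
cat > h.py <<'E'
import numpy as np, cv2
from cell import arm
def K(n):
    c=arm.camera_info(n); f=210/np.tan(np.radians(c['fov_y'])/2)
    return np.array([[f,0,c['cx']],[0,f,c['cy']],[0,0,1.]]),np.array(c['distortion'],float),np.array(c['cam_to_world'])
def ray(n,px):
    k,d,T=K(n); u=cv2.undistortPoints(np.array([[px]],float),k,d)[0,0]
    v=T[:3,:3]@np.array([u[0],-u[1],-1]); return T[:3,3],v
def on(n,px,z):
    o,v=ray(n,px); return o+v*(z-o[2])/v[2]
def proj(n,P):
    k,d,T=K(n); p=(np.atleast_2d(P)-T[:3,3])@T[:3,:3]; p=p*[1,-1,-1]
    return cv2.projectPoints(p.reshape(-1,1,3),np.zeros(3),np.zeros(3),k,d)[0][:,0]
def snap(n,f):
    im=arm.snapshot(n); cv2.imwrite('pics/'+f,im[:,:,::-1]); return im
E
python3 - <<'E'
from h import *
for n in('top','side'):
    snap(n,n+'0.png'); k,d,T=K(n); print(n,k[0,0],k[:2,2],d,T.round(3).tolist())
print(arm.state())
E
```

```text
top 493.36106125483764 [264.4713029  209.99769235] [0.02577452 0.         0.         0.         0.        ] [[0.007, 0.992, -0.123, 0.274], [-1.0, 0.005, -0.013, -0.287], [-0.012, 0.123, 0.992, 1.347], [0.0, 0.0, 0.0, 1.0]]
side 442.1343823945044 [280.91891936 214.64233665] [0.04074482 0.         0.         0.         0.        ] [[0.991, 0.075, -0.114, 0.334], [-0.136, 0.633, -0.762, -0.977], [0.015, 0.771, 0.637, 0.667], [0.0, 0.0, 0.0, 1.0]]
{'time': 0.1, 'joint_pos': array([1.13999810e+00, 2.41356480e-01, 3.83939223e-03, 1.33521404e+00,
       3.39737280e-06, 1.57077413e+00]), 'qd': array([-1.40254642e-03, -1.22962351e-03,  2.72037030e-03,  3.93457628e-05,
       -2.20514765e-04, -1.04847277e-03]), 'joint_torque': array([-4.03936008e-05, -3.73137975e+01,  2.53009415e+01,  1.08228347e-02,
       -8.07832726e-05, -5.62984880e-06]), 'eef_pos': array([0.20855447, 0.4537887 , 0.23048512]), 'orientation': array([ 2.13726393e-01,  9.76893082e-01, -9.44679074e-04, -2.08439402e-04]), 'force': array([-1.02767793, -0.37858259, -0.19439989]), 'wrist_torque': array([ 0.02640518,  0.0202872 , -0.01424113]), 'grasp_force': 0.0, 'grip_width': 1.0046255776979023}
```

View pics/top0.png

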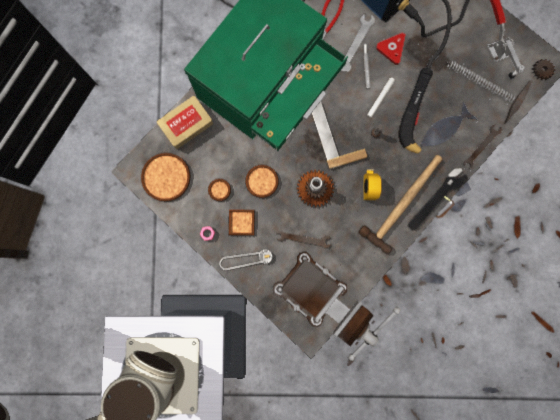

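View pics/side0.png

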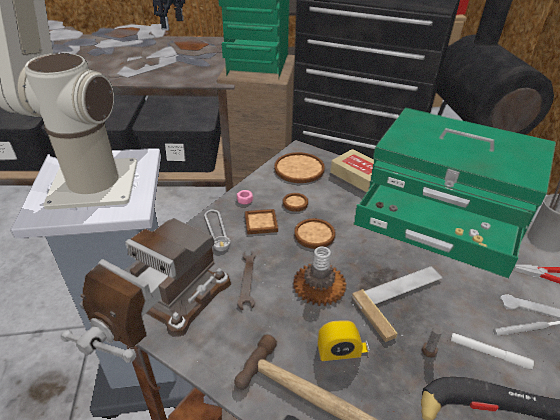

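Top view: pile at (316,187), large dish (166,177), medium dish (263,181), small dish (219,190), square tray (242,222), the pink look-alike nut at (207,233), spanner (305,240) and tape (372,185). Side view: spring top is near (321,250), gear (320,285).

Run:
```python
from h import *
t=cv2.imread('pics/top0.png'); s=cv2.imread('pics/side0.png')
boxes={'gear_dish':((166,177),(299,168)),'pinion_dish':((263,181),(315,233)),'spring_dish':((219,190),(295,202)),'nut_tray':((242,222),(261,221))}
for n,im,j in(('top',t,0),('side',s,1)):
    hsv=cv2.cvtColor(im,cv2.COLOR_BGR2HSV)
    m=cv2.inRange(hsv,(5,60,130),(22,220,255)); m=cv2.morphologyEx(m,cv2.MORPH_CLOSE,np.ones((5,5)))
    cs,_=cv2.findContours(m,cv2.RETR_EXTERNAL,cv2.CHAIN_APPROX_NONE)
    for name,b in boxes.items():
        for c in cs:
            if cv2.contourArea(c)>50 and cv2.pointPolygonTest(c,b[j],False)>=0:
                P=np.array([on(n,p,.007)[:2] for p in c[:,0].astype(float)])*1000
                h=cv2.convexHull(P.astype(np.float32))
                r=cv2.minAreaRect(h); mm=cv2.moments(h)
                print(n,name,np.round([mm['m10']/mm['m00'],mm['m01']/mm['m00']],1),np.round(r[1],1),round(r[2],1))
a=cv2.resize(t[150:225,270:400],None,fx=6,fy=6,interpolation=2)
b=cv2.resize(s[235:320,270:370],None,fx=6,fy=6,interpolation=2)
cv2.imwrite('pics/c1.png',a);cv2.imwrite('pics/c2.png',b)
for n in('top','side'):
    print(n,K(n)[2][:3,3])
```

```text
top gear_dish [530.2   5. ] [117.9 119.2] 0.3
top pinion_dish [ 519.6 -261. ] [74.9 76.5] 45.1
top spring_dish [ 496.3 -143.9] [47.6 47.8] 76.1
top nut_tray [ 405.1 -207.2] [57.6 57.2] 0.3
side gear_dish [530.6  18. ] [129.7 119.4] 78.2
side pinion_dish [ 519.8 -251. ] [85.2 84.2] 5.7
side spring_dish [ 497.1 -134.8] [56.5 51.1] 79.7
side nut_tray [ 405.5 -198.3] [68.  67.4] 89.8
top [ 0.27350514 -0.28687978  1.34690963]
side [ 0.33415898 -0.97718026  0.66702696]
```

View pics/c1.png

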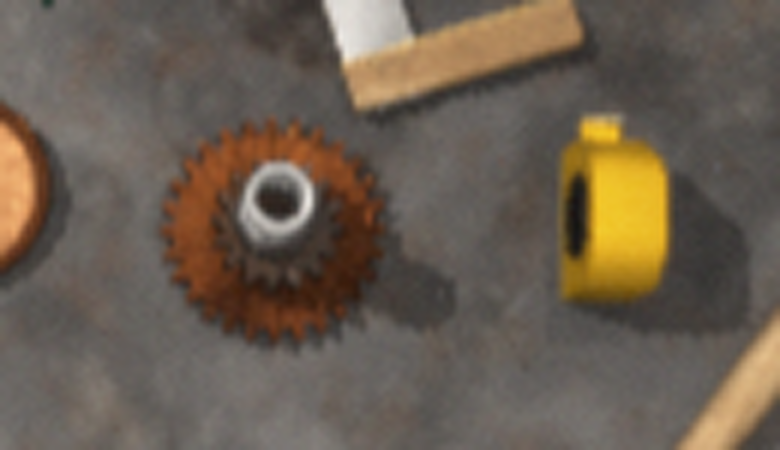

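View pics/c2.png

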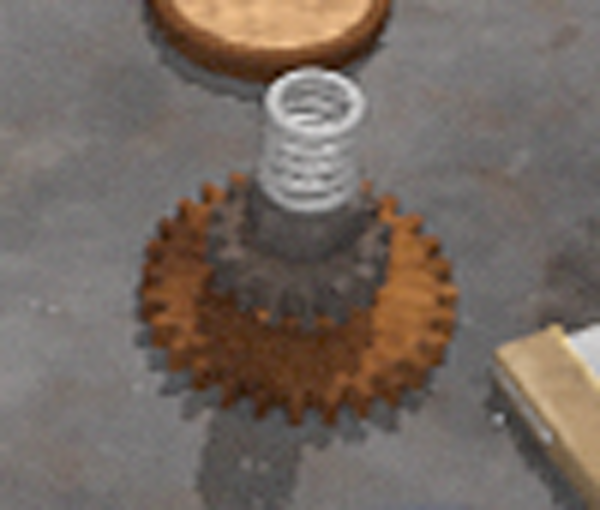

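The crops show a bright spring ring on a dark nut, pinion and rusty gear, all concentric: ring centre at top (316.6,182.8) / side (322.3,252.2); the pink nut is elsewhere and left alone.

```bash
cat >> h.py <<'E'
def tri(a,b):
    o1,v1=ray('top',a);o2,v2=ray('side',b)
    s=np.linalg.lstsq(np.c_[v1,-v2],o2-o1,rcond=None)[0]
    p,q=o1+v1*s[0],o2+v2*s[1]; return (p+q)/2,np.linalg.norm(p-q)
def go(p,yaw):
    """shift in tool mm + wz from current measured pose; tool down, yaw of tool y axis (mod pi)"""
    from scipy.spatial.transform import Rotation as R
    s=arm.state(); r=R.from_quat(s['orientation']); d=r.inv().apply((np.array(p)-s['eef_pos'])*1000)
    ty=r.as_matrix()[:,1]; y=np.arctan2(ty[1],ty[0]); dw=-((yaw-y+np.pi/2)%np.pi-np.pi/2)
    print('tool shift',d.round(1),'wz',round(dw,3),'yaw now',round(y,3),'tcp',s['eef_pos'].round(4),'q6',s['joint_pos'].round(2)); return d,dw
E
python3 - <<'E'
from h import *
print(tri((316.6,182.8),(322.3,252.2)))
print('springtop', on('top',(316.6,182.8),.089), on('side',(322.3,252.2),.089))
# gear hull, top
t=cv2.imread('pics/top0.png'); hsv=cv2.cvtColor(t,cv2.COLOR_BGR2HSV)
m=cv2.inRange(hsv,(3,110,40),(15,255,220)); m[:,:280]=0;m[:,345:]=0;m[:160]=0;m[220:]=0
c=np.argwhere(m)[:,::-1].astype(np.float32); print(cv2.minEnclosingCircle(c))
(x,y),r=cv2.minEnclosingCircle(c); print('gear',on('top',(x,y),.012), r*2*1.335/493)
for p in((297.5,70),):print()
for n,p,z in(('tape',(372,185),.065),('spanL',(279,236),0),('spanR',(331,242),0),('vicetop',(310,258),.0),('toolbox',(272,147),0.)):print(n,on('top',p,z).round(3))
print(arm.state()['orientation']); go((.5,-.4,.2),0)
E
```

```text
(array([ 0.49981426, -0.4044326 ,  0.09020409]), np.float64(0.0010257951751017531))
springtop [ 0.50055038 -0.40460302  0.089     ] [ 0.49963009 -0.40328271  0.089     ]
((322.9756164550781, 180.02438354492188), 29.034591674804688)
gear [ 0.52224323 -0.42930351  0.012     ] 0.15724616586557508

tape [ 0.5   -0.552  0.065]
spanL [ 0.369 -0.309  0.   ]
spanR [ 0.353 -0.451  0.   ]
vicetop [ 0.309 -0.394  0.   ]
toolbox [ 0.618 -0.289  0.   ]
[ 2.13726393e-01  9.76893082e-01 -9.44679074e-04 -2.08439402e-04]
tool shift [-621.3 -654.    31.7] wz 1.14 yaw now 1.14 tcp [0.2086 0.4538 0.2305] q6 [1.14 0.24 0.   1.34 0.   1.57]
```

Careful with the scale: shifts go in shares of 500 mm and turns go in shares of 2 pi rad. That gives: -450 mm is -0.9, -420 mm is -0.84, 0.36 rad is 0.0573.

Request:
apply_moves(targets=[[-0.084,-0.09,0,0,0,0.0286],[-0.168,-0.18,0,0,0,0.0573],[-0.252,-0.27,0,0,0,0.0859],[-0.336,-0.36,0,0,0,0.1146],[-0.42,-0.45,0,0,0,0.1432],[-0.504,-0.54,0,0,0,0.1719],[-0.588,-0.63,0,0,0,0.2005],[-0.672,-0.72,0,0,0,0.2292],[-0.756,-0.81,0,0,0,0.2578],[-0.84,-0.9,0,0,0,0.2865]], hand=1, newtons=30)

```text
time: 1.35
eef_pos: [0.4026, -0.132, 0.2312]
orientation: [0.9, 0.437, 0.0, -0.0]
force: [2.2, 0.8, -0.5]
grip_width: 1.002
grasp_force: 0.0
```

```bash
python3 -c "
from h import *
go((.5,-.4043,.062),-.68)"
```

```text
tool shift [-153.8  244.9  169.1] wz 0.013 yaw now -0.667 tcp [ 0.4026 -0.132   0.2312] q6 [-0.32  0.09 -0.18  1.3   0.    1.92]
```

In the tool's units: 245 mm is 0.49, 153 mm is 0.306.

Request:
apply_moves(targets=[[-0.064,0.1,0.04,0,0,0],[-0.128,0.204,0.08,0,0,0],[-0.192,0.306,0.12,0,0,0],[-0.256,0.408,0.16,0,0,0],[-0.308,0.49,0.19,0,0,0],[-0.308,0.49,0.22,0,0,0],[-0.308,0.49,0.22,0,0,0]])

```text
time: 2.22
eef_pos: [0.5, -0.4004, 0.1186]
orientation: [0.898, 0.44, -0.001, -0.003]
force: [0.3, -0.3, -0.2]
grip_width: 1.002
grasp_force: 0.0
```

```bash
python3 -c "
from h import *
go((.5,-.4043,.062),-.68)
a=snap('top','a.png');b=snap('side','b.png')
cv2.imwrite('pics/ab.png',cv2.resize(np.hstack([a[130:240,250:400],b[200:310,250:400]])[:,:,::-1],None,fx=2.6,fy=2.6))"
```

```text
tool shift [-3.1  2.7 56.6] wz 0.02 yaw now -0.66 tcp [ 0.5    -0.4004  0.1186] q6 [-0.68  0.59  0.23  1.22  0.    1.56]
```

View pics/ab.png

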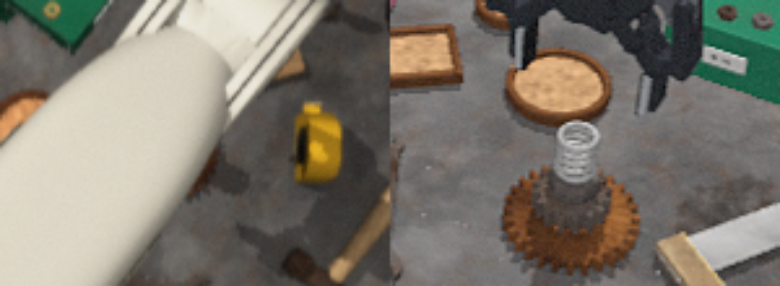

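Side view: open fingers at (520,50) and (650,90) straddle the spring (577,140), well above it. Descending.

In the tool's units: 59 mm is 0.118, 52 mm is 0.104.

Request:
apply_moves(targets=[[0,0,0.02,0,0,0],[0,0,0.05,0,0,0],[0,0,0.08,0,0,0],[0,0,0.104,0,0,0],[0,0,0.118,0,0,0],[0,0,0.118,0,0,0],[0,0,0.118,0,0,0]])

```text
time: 3.2
eef_pos: [0.502, -0.4021, 0.0628]
orientation: [0.898, 0.44, 0.0, 0.0]
force: [-0.4, 1.0, -0.2]
grip_width: 1.005
grasp_force: 0.0
```

```bash
python3 -c "
from h import *
go((.5,-.4043,.062),-.68)"
```

```text
tool shift [-2.9 -0.2  0.8] wz 0.02 yaw now -0.66 tcp [ 0.502  -0.4021  0.0628] q6 [-0.68  0.63  0.16  1.1   0.    1.56]
```

In the tool's units: -3 mm is -0.006.

Request:
apply_moves(targets=[[-0.006,0,0,0,0,0],[-0.006,0,0,0,0,0],[-0.006,0,0,0,0,0]])

```text
time: 3.58
eef_pos: [0.4998, -0.4044, 0.0626]
orientation: [0.898, 0.44, 0.0, 0.0]
force: [0.2, 0.0, -0.3]
grip_width: 0.999
grasp_force: 0.0
```

Request:
apply_moves(targets=[[0,0,0,0,0,0],[0,0,0,0,0,0],[0,0,0,0,0,0],[0,0,0,0,0,0],[0,0,0,0,0,0],[0,0,0,0,0,0],[0,0,0,0,0,0],[0,0,0,0,0,0],[0,0,0,0,0,0],[0,0,0,0,0,0]], hand=-1, newtons=30)

```text
time: 4.82
eef_pos: [0.4999, -0.4043, 0.0625]
orientation: [0.898, 0.44, 0.0, 0.0]
force: [0.5, 0.6, 2.4]
grip_width: 0.348
grasp_force: 29.7
```

```bash
python3 -c "
from h import *
print(arm.state()['grip_width']*85);go((.5,-.4043,.062),-.68)"
```

```text
29.54440160412882
tool shift [0.  0.1 0.5] wz 0.02 yaw now -0.66 tcp [ 0.4999 -0.4043  0.0625] q6 [-0.68  0.63  0.16  1.1   0.    1.55]
```

```bash
python3 -c "
from h import *
go((.4963,-.1439,.0175),-.66)"
```

```text
tool shift [ 203.5 -162.5   44.9] wz 0.0 yaw now -0.66 tcp [ 0.4999 -0.4043  0.0625] q6 [-0.68  0.63  0.16  1.1   0.    1.55]
```

In the tool's units: 203 mm is 0.406, -162 mm is -0.324.

Request:
apply_moves(targets=[[0,0,-0.04,0,0,0],[0,0,-0.1,0,0,0],[0,0,-0.12,0,0,0],[0.08,-0.064,-0.12,0,0,0],[0.16,-0.128,-0.12,0,0,0],[0.24,-0.192,-0.12,0,0,0],[0.32,-0.256,-0.12,0,0,0],[0.39,-0.31,-0.12,0,0,0],[0.406,-0.324,-0.1,0,0,0],[0.406,-0.324,-0.08,0,0,0]])

```text
time: 6.08
eef_pos: [0.4959, -0.1441, 0.1013]
orientation: [0.898, 0.44, -0.0, -0.0]
force: [-0.9, -0.3, -0.6]
grip_width: 0.353
grasp_force: 29.9
```

In the tool's units: 70 mm is 0.14, 65 mm is 0.13.

Request:
apply_moves(targets=[[0,0,0.04,0,0,0],[0,0,0.08,0,0,0],[0,0,0.11,0,0,0],[0,0,0.13,0,0,0],[0,0,0.14,0,0,0],[0,0,0.14,0,0,0],[0,0,0.14,0,0,0],[0,0,0.14,0,0,0]])

```text
time: 7.08
eef_pos: [0.4968, -0.1446, 0.0329]
orientation: [0.898, 0.44, 0.0, 0.0]
force: [0.6, -0.2, -1.0]
grip_width: 0.353
grasp_force: 29.9
```

```bash
python3 -c "
from h import *
go((.4963,-.1439,.0165),-.66)
b=snap('side','d.png')
cv2.imwrite('pics/d1.png',cv2.resize(b[140:260,230:390,::-1],None,fx=4,fy=4))"
```

```text
tool shift [ 0.2 -0.8 16.4] wz 0.0 yaw now -0.66 tcp [ 0.4968 -0.1446  0.0329] q6 [-0.28  0.45 -0.26  0.86  0.    1.95]
```

View pics/d1.png

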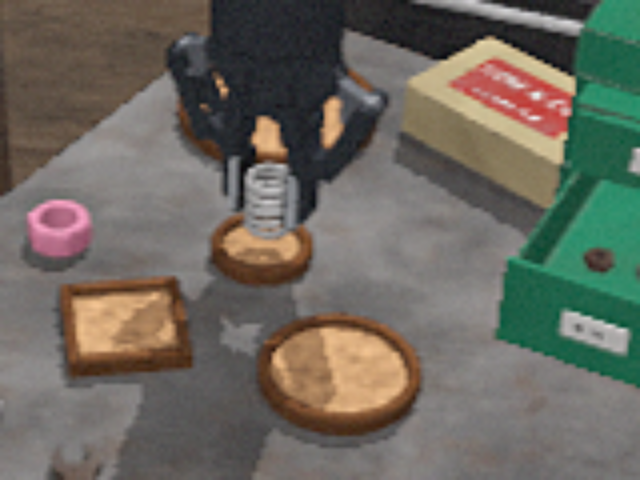

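The spring (266,200) hangs upright over the small dish (262,248). Lowering.

In the tool's units: 16 mm is 0.032, 14 mm is 0.028.

Request:
apply_moves(targets=[[0,0,0.012,0,0,0],[0,0,0.022,0,0,0],[0,0,0.028,0,0,0],[0,0,0.032,0,0,0],[0,0,0.032,0,0,0],[0,0,0.032,0,0,0]])

```text
time: 7.88
eef_pos: [0.4961, -0.1445, 0.0164]
orientation: [0.898, 0.44, -0.0, -0.0]
force: [-2.0, 0.5, 1.7]
grip_width: 0.349
grasp_force: 30.1
```

In the tool's units: -110 mm is -0.22, -80 mm is -0.16.

Request:
apply_moves(targets=[[0,0,0,0,0,0],[0,0,0,0,0,0],[0,0,0,0,0,0],[0,0,0,0,0,0],[0,0,0,0,0,0],[0,0,-0.03,0,0,0],[0,0,-0.08,0,0,0],[0,0,-0.16,0,0,0],[0,0,-0.22,0,0,0]], hand=0.7)

```text
time: 9.0
eef_pos: [0.497, -0.1447, 0.1291]
orientation: [0.898, 0.44, 0.001, 0.001]
force: [0.3, 0.8, 0.3]
grip_width: 0.851
grasp_force: 0.0
```

In the tool's units: 200 mm is 0.4, 160 mm is 0.32.

Request:
apply_moves(targets=[[0.1,-0.06,0,0,0,0],[0.21,-0.1,0,0,0,0],[0.32,-0.1,0,0,0,0],[0.4,-0.08,0,0,0,0],[0.4,-0.08,0,0,0,0]])

```text
time: 9.62
eef_pos: [0.5894, 0.0403, 0.1271]
orientation: [0.897, 0.441, 0.001, 0.0]
force: [-0.2, 0.1, -0.2]
grip_width: 0.849
grasp_force: 0.0
```

```bash
python3 -c "
from h import *
go((.5,-.4043,.045),-.66)
a=snap('top','e.png');b=snap('side','f.png')
cv2.imwrite('pics/ef.png',cv2.resize(np.hstack([a[150:230,200:350],b[230:310,265:375]])[:,:,::-1],None,fx=3,fy=3,interpolation=2))"
```

```text
tool shift [-406.9  200.4   81.7] wz 0.004 yaw now -0.656 tcp [0.5894 0.0403 0.1271] q6 [0.07 0.48 0.07 1.16 0.   2.3 ]
```

View pics/ef.png

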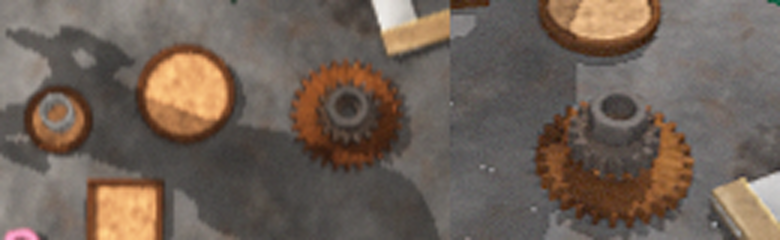

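Spring stands in the small dish at (57,112); the bare nut is at top-crop (348,107) and side-crop (620,108).

```bash
python3 -c "
from h import *
print(tri((316,185.7),(321.7,266)), on('top',(316,185.7),.053))
a=cv2.imread('pics/e.png');b=cv2.imread('pics/f.png')
x=cv2.resize(a[170:205,298:335],(400,378),interpolation=2);y=cv2.resize(b[252:287,303:340],(400,378),interpolation=2)
cv2.imwrite('pics/g.png',cv2.convertScaleAbs(np.hstack([x,y]),alpha=1.5))
# expected nut hexagons drawn as numbers: corner px for yaw 0
c=np.array([.5,-.4043,.053])
for yaw in(0,30):
    an=np.radians(np.arange(6)*60+90+yaw);print(yaw,proj('top',c+.0207*np.c_[np.cos(an),np.sin(an),0*an]).round(1).tolist(),proj('side',c+.0207*np.c_[np.cos(an),np.sin(an),0*an]).round(1).tolist())
"
```

```text
(array([ 0.49963931, -0.40623223,  0.0550179 ]), np.float64(0.001503327382434536)) [ 0.49923164 -0.40633629  0.053     ]
0 [[307.4, 185.4], [311.4, 192.1], [319.2, 192.1], [323.0, 185.4], [319.1, 178.8], [311.3, 178.7]] [[319.0, 258.4], [311.0, 263.0], [313.0, 270.8], [323.5, 274.0], [331.6, 269.2], [329.2, 261.4]]
30 [[308.5, 189.2], [315.3, 193.1], [322.0, 189.3], [322.0, 181.6], [315.2, 177.7], [308.5, 181.5]] [[314.1, 259.9], [310.6, 267.0], [317.8, 273.4], [328.6, 272.4], [331.8, 265.1], [324.5, 258.9]]
```

View pics/g.png

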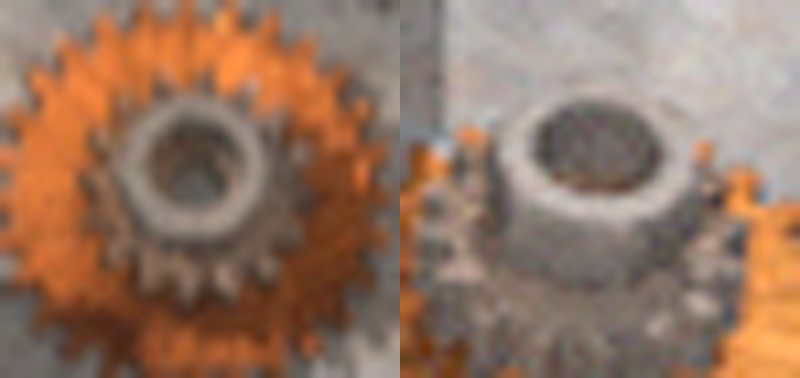

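In the tool's units: -407 mm is -0.814, 200 mm is 0.4, -0.56 rad is -0.0891.

Request:
apply_moves(targets=[[-0.1,0.05,0,0,0,-0.0127],[-0.202,0.1,0,0,0,-0.0255],[-0.304,0.15,0,0,0,-0.0382],[-0.406,0.2,0,0,0,-0.0509],[-0.508,0.25,0.02,0,0,-0.0637],[-0.61,0.3,0.04,0,0,-0.0764],[-0.712,0.35,0.04,0,0,-0.0891],[-0.814,0.4,0.04,0,0,-0.0891],[-0.814,0.4,0.06,0,0,-0.0891],[-0.814,0.4,0.08,0,0,-0.0891]], hand=0.8)

```text
time: 10.98
eef_pos: [0.4942, -0.4063, 0.086]
orientation: [0.742, 0.67, 0.0, -0.001]
force: [-0.6, 0.5, 0.2]
grip_width: 0.901
grasp_force: 0.0
```

```bash
python3 -c "
from h import *
arm.snapshot('top');arm.snapshot('top');go((.4995,-.4055,.037),-.1)"
```

```text
tool shift [-0.8  5.5 47.6] wz 0.001 yaw now -0.099 tcp [ 0.4943 -0.4043  0.0847] q6 [-0.69  0.61  0.18  1.14  0.    0.98]
```

In the tool's units: 47 mm is 0.094, 42 mm is 0.084.

Request:
apply_moves(targets=[[0,0.01,0.016,0,0,0],[0,0.01,0.04,0,0,0],[0,0.01,0.064,0,0,0],[0,0.01,0.084,0,0,0],[0,0.01,0.094,0,0,0],[0,0.01,0.094,0,0,0],[0,0.01,0.094,0,0,0]])

```text
time: 11.95
eef_pos: [0.501, -0.407, 0.0397]
orientation: [0.742, 0.671, 0.0, 0.0]
force: [0.5, -0.3, 0.3]
grip_width: 0.902
grasp_force: 0.0
```

```bash
python3 -c "
from h import *
go((.4995,-.4055,.037),-.1);print(arm.state()['force'])"
```

```text
tool shift [ 1.3 -1.6  2.7] wz -0.0 yaw now -0.1 tcp [ 0.501  -0.407   0.0397] q6 [-0.68  0.66  0.14  1.05  0.    0.99]
[ 0.52340559 -0.25374327  0.32242073]
```

In the tool's units: 2 mm is 0.004, -1 mm is -0.002.

Request:
apply_moves(targets=[[0.002,-0.002,0.004,0,0,0],[0.002,-0.002,0.004,0,0,0],[0.002,-0.002,0.004,0,0,0],[0.002,-0.002,0.004,0,0,0],[0.002,-0.002,0.004,0,0,0],[0.002,-0.002,0.004,0,0,0],[0.002,-0.002,0.004,0,0,0],[0.002,-0.002,0.004,0,0,0],[0.002,-0.002,0.004,0,0,0]], hand=-1, newtons=30)

```text
time: 13.08
eef_pos: [0.5, -0.4057, 0.0377]
orientation: [0.742, 0.671, 0.0, 0.0]
force: [-0.5, 0.1, 4.2]
grip_width: 0.422
grasp_force: 30.5
```

In the tool's units: -60 mm is -0.12, -30 mm is -0.06.

Request:
apply_moves(targets=[[0,0,-0.02,0,0,0],[0,0,-0.06,0,0,0],[0,0,-0.12,0,0,0],[0,0,-0.12,0,0,0]])

```text
time: 13.58
eef_pos: [0.5014, -0.4068, 0.1]
orientation: [0.742, 0.671, 0.0, 0.003]
force: [0.1, 0.3, -0.1]
grip_width: 0.425
grasp_force: 30.2
```

```bash
python3 -c "
from h import *
go((.4051,-.2072,.011),-.1);print(arm.state()['grip_width']*85)
b=snap('side','h.png')
cv2.imwrite('pics/h1.png',cv2.resize(b[190:310,230:390,::-1],None,fx=3,fy=3))"
```

```text
tool shift [ 189.2 -116.1   87.9] wz 0.0 yaw now -0.1 tcp [ 0.5014 -0.4068  0.1   ] q6 [-0.68  0.6   0.21  1.17  0.    0.99]
36.14262640588595
```

View pics/h1.png

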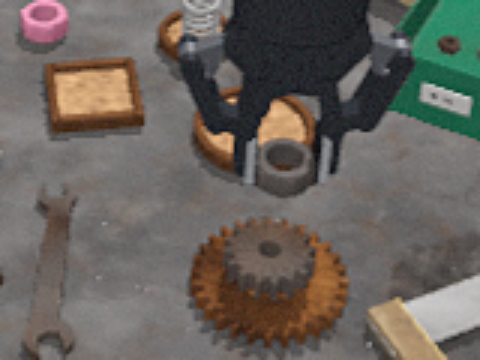

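Nut is held level between the pads (285,165); pinion and gear undisturbed at (270,270).

In the tool's units: 189 mm is 0.378, 180 mm is 0.36.

Request:
apply_moves(targets=[[0.094,-0.058,0,0,0,0],[0.188,-0.116,0,0,0,0],[0.282,-0.174,0,0,0,0],[0.36,-0.22,0,0,0,0],[0.378,-0.232,0.04,0,0,0],[0.378,-0.232,0.08,0,0,0],[0.378,-0.232,0.12,0,0,0],[0.378,-0.232,0.14,0,0,0],[0.378,-0.232,0.14,0,0,0],[0.378,-0.232,0.14,0,0,0]])

```text
time: 14.88
eef_pos: [0.4036, -0.2061, 0.0276]
orientation: [0.742, 0.671, 0.0, 0.0]
force: [-0.3, -0.5, -1.4]
grip_width: 0.423
grasp_force: 30.2
```

```bash
python3 -c "
from h import *
go((.4051,-.2072,.012),-.1);print(arm.state()['force'])"
```

```text
tool shift [-0.9  1.6 15.6] wz -0.0 yaw now -0.1 tcp [ 0.4036 -0.2061  0.0276] q6 [-0.47  0.35 -0.43  0.78  0.    1.2 ]
[-0.28064632 -0.52957979 -1.4398522 ]
```

In the tool's units: 16 mm is 0.032, 15 mm is 0.03.

Request:
apply_moves(targets=[[-0.002,0.002,0.01,0,0,0],[-0.002,0.002,0.02,0,0,0],[-0.002,0.002,0.028,0,0,0],[-0.002,0.002,0.03,0,0,0],[-0.002,0.002,0.032,0,0,0],[-0.002,0.002,0.032,0,0,0]])

```text
time: 15.62
eef_pos: [0.4042, -0.207, 0.0113]
orientation: [0.742, 0.671, -0.0, -0.0]
force: [0.8, 0.2, -0.3]
grip_width: 0.42
grasp_force: 30.2
```

In the tool's units: 2 mm is 0.004, 1 mm is 0.002.

Request:
apply_moves(targets=[[0,0,0.002,0,0,0],[0,0,0.004,0,0,0],[0,0,0.004,0,0,0]])

```text
time: 16.0
eef_pos: [0.4041, -0.207, 0.0092]
orientation: [0.742, 0.671, -0.0, -0.0]
force: [-0.5, 0.0, -0.8]
grip_width: 0.424
grasp_force: 30.2
```

In the tool's units: -120 mm is -0.24, -70 mm is -0.14.

Request:
apply_moves(targets=[[0,0,0,0,0,0],[0,0,0,0,0,0],[0,0,0,0,0,0],[0,0,0,0,0,0],[0,0,-0.01,0,0,0],[0,0,-0.06,0,0,0],[0,0,-0.14,0,0,0],[0,0,-0.24,0,0,0],[0.12,0,-0.24,0,0,0],[0.24,0,-0.24,0,0,0]], hand=0.3)

```text
time: 17.25
eef_pos: [0.4171, -0.0871, 0.1307]
orientation: [0.743, 0.67, 0.001, 0.001]
force: [1.2, -0.1, 0.1]
grip_width: 0.652
grasp_force: 0.0
```

Request:
apply_moves(targets=[[0.12,0,0,0,0,0],[0.16,0,0,0,0,0],[0.16,0,0,0,0,0]], hand=1)

```text
time: 17.62
eef_pos: [0.4242, -0.0067, 0.1297]
orientation: [0.74, 0.672, 0.0, 0.0]
force: [0.7, -0.0, 0.3]
grip_width: 1.005
grasp_force: 0.0
```

```bash
python3 -c "
from h import *
a=snap('top','i.png');b=snap('side','j.png')
cv2.imwrite('pics/ij.png',cv2.resize(np.hstack([a[160:250,200:340],b[190:310,240:360][10:100] if 0 else cv2.resize(b[190:315,240:360],(86,90))])[:,:,::-1],None,fx=3.5,fy=3.5,interpolation=2))
cv2.imwrite('pics/k.png',cv2.resize(np.hstack([a[165:210,295:340],b[250:310,285:355][:45,:]])[:,:,::-1],None,fx=6,fy=6,interpolation=2))
go((.4995,-.4055,.016),-.66)"
```

```text
tool shift [-387.7  114.5  113.7] wz 0.56 yaw now -0.1 tcp [ 0.4241 -0.0082  0.1295] q6 [-0.02  0.17 -0.36  1.04 -0.    1.65]
```

View pics/ij.png

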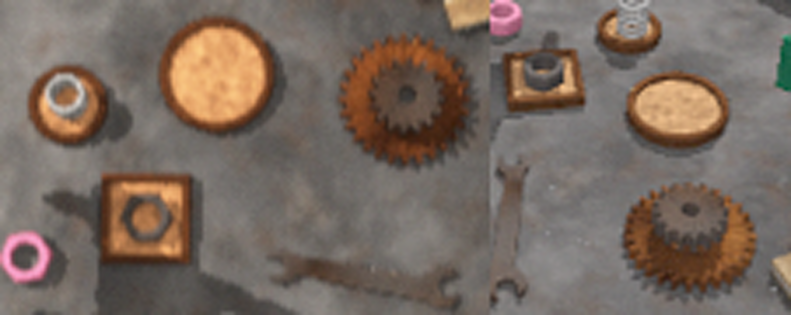

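Nut lies in the square tray (147,217), spring in its dish (66,95). Pinion bore at top (407,93) → pixel (316.3,186.6).

```bash
python3 -c "
from h import *
print(on('top',(316.3,186.6),.036), on('top',(316.3,188.6),.012))
t=cv2.imread('pics/i.png');g=cv2.cvtColor(t,cv2.COLOR_BGR2HSV)
m=cv2.inRange(g,(0,105,30),(15,255,255));m[:,:290]=0;m[:,345:]=0;m[:168]=0;m[212:]=0
n,l,s,c=cv2.connectedComponentsWithStats(m);i=1+s[1:,4].argmax();print(s[i]);ys,xs=np.where(l==i)
(x,y),r=cv2.minEnclosingCircle(np.c_[xs,ys].astype(np.float32));print(x,y,r,on('top',(x,y),.012),2*r*1.335/493)
go((.5,-.405,.016),-.66)
"
```

```text
[ 0.49974764 -0.40869689  0.036     ] [ 0.49834215 -0.41089469  0.012     ]
[297 170  37  37 744]
315.1936950683594 187.93026733398438 18.643394470214844 [ 0.50018567 -0.40788261  0.012     ] 0.10096929662367876
tool shift [-387.2  115.   113.7] wz 0.56 yaw now -0.1 tcp [ 0.4241 -0.0082  0.1295] q6 [-0.02  0.17 -0.36  1.04 -0.    1.65]
```

In the tool's units: -388 mm is -0.776, 115 mm is 0.23, 0.56 rad is 0.0891.

Request:
apply_moves(targets=[[-0.11,0.034,0,0,0,0.0127],[-0.22,0.068,0,0,0,0.0255],[-0.33,0.1,0,0,0,0.0382],[-0.44,0.132,0,0,0,0.0509],[-0.55,0.164,0,0,0,0.0637],[-0.66,0.196,0.02,0,0,0.0764],[-0.776,0.23,0.04,0,0,0.0891],[-0.776,0.23,0.08,0,0,0.0891],[-0.776,0.23,0.12,0,0,0.0891],[-0.776,0.23,0.12,0,0,0.0891]], hand=1)

```text
time: 18.98
eef_pos: [0.4971, -0.406, 0.0669]
orientation: [0.899, 0.439, -0.001, -0.002]
force: [0.2, 0.2, -0.1]
grip_width: 1.0
grasp_force: 0.0
```

```bash
python3 -c "
from h import *
arm.snapshot('top');arm.snapshot('top');arm.snapshot('top');go((.4998,-.4065,.016),-.66)"
```

```text
tool shift [ 0.  -0.1 54.3] wz -0.001 yaw now -0.661 tcp [ 0.4998 -0.4065  0.0703] q6 [-0.68  0.63  0.17  1.11 -0.    1.55]
```

In the tool's units: 54 mm is 0.108, 48 mm is 0.096.

Request:
apply_moves(targets=[[0,0,0.024,0,0,0],[0,0,0.05,0,0,0],[0,0,0.076,0,0,0],[0,0,0.096,0,0,0],[0,0,0.108,0,0,0],[0,0,0.108,0,0,0],[0,0,0.108,0,0,0],[0,0,0.108,0,0,0]])

```text
time: 20.12
eef_pos: [0.5002, -0.4059, 0.016]
orientation: [0.898, 0.44, 0.0, 0.001]
force: [1.6, -0.4, 0.6]
grip_width: 1.0
grasp_force: 0.0
```

Request:
apply_moves(targets=[[0,0,0,0,0,0],[0,0,0,0,0,0],[0,0,0,0,0,0],[0,0,0,0,0,0],[0,0,0,0,0,0],[0,0,0,0,0,0],[0,0,0,0,0,0]], hand=-1, newtons=45)

```text
time: 21.0
eef_pos: [0.5001, -0.4058, 0.016]
orientation: [0.898, 0.44, 0.0, 0.0]
force: [-0.2, -0.1, 5.3]
grip_width: 0.68
grasp_force: 49.1
```

In the tool's units: -60 mm is -0.12, -50 mm is -0.1.

Request:
apply_moves(targets=[[0,0,-0.016,0,0,0],[0,0,-0.05,0,0,0],[0,0,-0.1,0,0,0],[0,0,-0.12,0,0,0],[0,0,-0.12,0,0,0]])

```text
time: 21.62
eef_pos: [0.5005, -0.406, 0.0765]
orientation: [0.898, 0.44, 0.0, 0.001]
force: [0.8, 0.2, -2.5]
grip_width: 0.675
grasp_force: 48.7
```

```bash
python3 -c "
from h import *
go((.5196,-.261,.005),-.66);print(arm.state()['grip_width']*85)
b=snap('side','l.png')
cv2.imwrite('pics/l1.png',cv2.resize(b[190:310,230:390,::-1],None,fx=4,fy=4))"
```

```text
tool shift [126.3 -74.   71.3] wz -0.0 yaw now -0.66 tcp [ 0.5005 -0.406   0.0765] q6 [-0.68  0.62  0.18  1.12  0.    1.55]
57.373134326129666
```

View pics/l1.png

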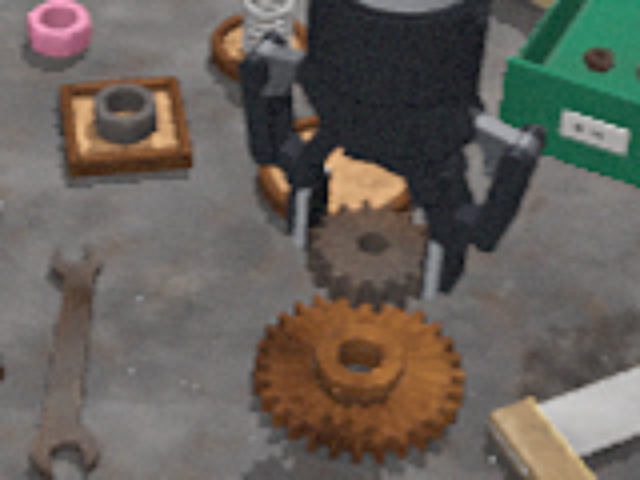

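Pinion held level between pads (370,250); gear with hub lies free at (360,375). Moving to the medium dish.

Request:
apply_moves(targets=[[0.08,-0.048,0,0,0,0],[0.16,-0.094,0,0,0,0],[0.23,-0.134,0,0,0,0],[0.252,-0.148,0.02,0,0,0],[0.252,-0.148,0.05,0,0,0],[0.252,-0.148,0.08,0,0,0],[0.252,-0.148,0.1,0,0,0],[0.252,-0.148,0.112,0,0,0],[0.252,-0.148,0.112,0,0,0],[0.252,-0.148,0.112,0,0,0]])

```text
time: 22.92
eef_pos: [0.519, -0.261, 0.0197]
orientation: [0.898, 0.44, 0.0, 0.0]
force: [1.0, -0.1, -2.7]
grip_width: 0.678
grasp_force: 48.9
```

```bash
python3 -c "
from h import *
go((.5196,-.261,.005),-.66);print(arm.state()['force'])"
```

```text
tool shift [ 0.4  0.4 14.7] wz -0.0 yaw now -0.66 tcp [ 0.519  -0.261   0.0197] q6 [-0.47  0.57 -0.09  0.92 -0.    1.77]
[ 0.96766077 -0.11414573 -2.67605064]
```

In the tool's units: 12 mm is 0.024, 10 mm is 0.02.

Request:
apply_moves(targets=[[0,0,0.008,0,0,0],[0,0,0.016,0,0,0],[0,0,0.02,0,0,0],[0,0,0.024,0,0,0],[0,0,0.024,0,0,0]])

```text
time: 23.55
eef_pos: [0.5185, -0.2605, 0.0071]
orientation: [0.898, 0.44, -0.0, -0.0]
force: [-0.8, -0.4, -2.1]
grip_width: 0.681
grasp_force: 48.9
```

In the tool's units: 3 mm is 0.006, 2 mm is 0.004.

Request:
apply_moves(targets=[[0,0,0.002,0,0,0],[0,0,0.004,0,0,0],[0,0,0.006,0,0,0],[0,0,0.006,0,0,0]])

```text
time: 24.05
eef_pos: [0.5186, -0.2606, 0.0042]
orientation: [0.898, 0.44, -0.0, -0.0]
force: [0.9, 0.7, -2.2]
grip_width: 0.676
grasp_force: 48.9
```

In the tool's units: -125 mm is -0.25, 90 mm is 0.18.

Request:
apply_moves(targets=[[0,0,0,0,0,0],[0,0,0,0,0,0],[0,0,0,0,0,0],[0,0,0,0,0,0],[0,0,-0.01,0,0,0],[0,0,-0.06,0,0,0],[0,0,-0.15,0,0,0],[0,0,-0.25,0,0,0],[0.09,-0.07,-0.25,0,0,0],[0.18,-0.14,-0.25,0,0,0]], hand=0.9)

```text
time: 25.3
eef_pos: [0.5192, -0.1462, 0.1308]
orientation: [0.899, 0.439, 0.001, 0.001]
force: [0.0, -0.4, 0.1]
grip_width: 0.95
grasp_force: 0.0
```

In the tool's units: 110 mm is 0.22, 100 mm is 0.2.

Request:
apply_moves(targets=[[0.1,-0.07,0,0,0,0],[0.2,-0.14,0,0,0,0],[0.22,-0.15,0,0,0,0],[0.22,-0.15,0,0,0,0]], hand=0.6)

```text
time: 25.8
eef_pos: [0.5269, -0.0132, 0.1296]
orientation: [0.898, 0.441, 0.0, 0.0]
force: [0.2, -0.5, 0.2]
grip_width: 0.798
grasp_force: 0.0
```

```bash
python3 -c "
from h import *
a=snap('top','m.png');b=snap('side','n.png')
cv2.imwrite('pics/mn.png',cv2.resize(np.hstack([a[160:250,200:340],cv2.resize(b[190:315,240:360],(86,90))])[:,:,::-1],None,fx=3.5,fy=3.5,interpolation=2))
t=a[:,:,::-1].copy();g=cv2.cvtColor(t,cv2.COLOR_BGR2HSV)
m=cv2.inRange(g,(0,105,30),(15,255,255));m[:,:290]=0;m[:,345:]=0;m[:168]=0;m[212:]=0
n,l,s,c=cv2.connectedComponentsWithStats(m);i=1+s[1:,4].argmax();print(s[i],c[i]);ys,xs=np.where(l==i)
(x,y),r=cv2.minEnclosingCircle(np.c_[xs,ys].astype(np.float32));print(x,y,r,on('top',(x,y),.012),2*r*1.335/493)
go((.5,-.4065,.0145),-.66)
"
```

```text
[297 170  37  37 965] [315.18031088 187.93264249]
315.1936950683594 187.93026733398438 18.643394470214844 [ 0.50018567 -0.40788261  0.012     ] 0.10096929662367876
tool shift [-325.5  219.3  115.2] wz -0.001 yaw now -0.661 tcp [ 0.5268 -0.0148  0.1294] q6 [-0.03  0.36 -0.11  1.11 -0.    2.2 ]
```

View pics/mn.png

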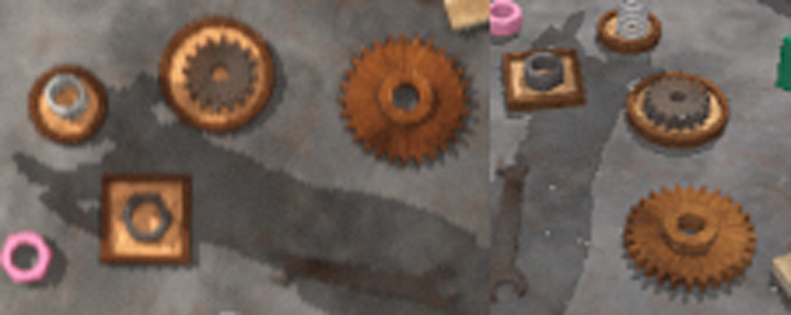

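Pinion sits flat in the medium dish (218,75); gear hub alone at (405,97). Now the gear.

In the tool's units: -325 mm is -0.65, -300 mm is -0.6.

Request:
apply_moves(targets=[[-0.1,0.068,0,0,0,0],[-0.2,0.136,0,0,0,0],[-0.3,0.204,0,0,0,0],[-0.4,0.272,0,0,0,0],[-0.5,0.338,0.02,0,0,0],[-0.6,0.404,0.04,0,0,0],[-0.65,0.438,0.08,0,0,0],[-0.65,0.438,0.12,0,0,0],[-0.65,0.438,0.14,0,0,0],[-0.65,0.438,0.14,0,0,0]], hand=0.8)

```text
time: 27.15
eef_pos: [0.4991, -0.4049, 0.0584]
orientation: [0.898, 0.439, -0.001, -0.001]
force: [-0.6, -0.3, 0.2]
grip_width: 0.9
grasp_force: 0.0
```

In the tool's units: 34 mm is 0.068, 30 mm is 0.06.

Request:
apply_moves(targets=[[0,0,0.016,0,0,0],[0,0,0.032,0,0,0],[0,0,0.048,0,0,0],[0,0,0.06,0,0,0],[0,0,0.068,0,0,0],[0,0,0.068,0,0,0],[0,0,0.068,0,0,0]])

```text
time: 28.02
eef_pos: [0.5006, -0.4049, 0.0255]
orientation: [0.898, 0.44, 0.0, 0.0]
force: [0.6, 0.0, 0.6]
grip_width: 0.899
grasp_force: 0.0
```

```bash
python3 -c "
from h import *
go((.5,-.4067,.0095),-.66)"
```

```text
tool shift [-1.8  0.6 16. ] wz -0.0 yaw now -0.66 tcp [ 0.5006 -0.4049  0.0255] q6 [-0.68  0.67  0.12  1.02 -0.    1.55]
```

In the tool's units: 16 mm is 0.032, 14 mm is 0.028.

Request:
apply_moves(targets=[[-0.002,0,0.01,0,0,0],[-0.002,0,0.02,0,0,0],[-0.002,0,0.028,0,0,0],[-0.002,0,0.032,0,0,0],[-0.002,0,0.032,0,0,0]])

```text
time: 28.65
eef_pos: [0.4997, -0.4054, 0.009]
orientation: [0.898, 0.44, -0.0, -0.0]
force: [-0.0, 0.2, -0.4]
grip_width: 0.902
grasp_force: 0.0
```

Request:
apply_moves(targets=[[0,0,0,0,0,0],[0,0,0,0,0,0],[0,0,0,0,0,0],[0,0,0,0,0,0],[0,0,0,0,0,0],[0,0,0,0,0,0],[0,0,0,0,0,0],[0,0,0,0,0,0]], hand=-1, newtons=80)

```text
time: 29.65
eef_pos: [0.5002, -0.4058, 0.0108]
orientation: [0.898, 0.44, 0.0, 0.001]
force: [-0.8, 0.5, 4.9]
grip_width: 0.471
grasp_force: 80.1
```

In the tool's units: -90 mm is -0.18, -70 mm is -0.14.

Request:
apply_moves(targets=[[0,0,-0.008,0,0,0],[0,0,-0.024,0,0,0],[0,0,-0.05,0,0,0],[0,0,-0.09,0,0,0],[0,0,-0.14,0,0,0],[0,0,-0.18,0,0,0],[0,0,-0.18,0,0,0]])

```text
time: 30.52
eef_pos: [0.5013, -0.4067, 0.1021]
orientation: [0.898, 0.44, 0.001, 0.002]
force: [-0.5, 0.4, -6.2]
grip_width: 0.474
grasp_force: 81.5
```

```bash
python3 -c "
from h import *
go((.5302,.005,.0175),-.66);print(arm.state()['grip_width']*85)
b=snap('side','o.png')
cv2.imwrite('pics/o1.png',cv2.resize(b[160:300,230:390,::-1],None,fx=4,fy=4))"
```

```text
tool shift [ 343.  -230.1   83.3] wz 0.0 yaw now -0.66 tcp [ 0.5013 -0.4067  0.1021] q6 [-0.68  0.6   0.21  1.18 -0.    1.55]
40.313683853186426
```

View pics/o1.png

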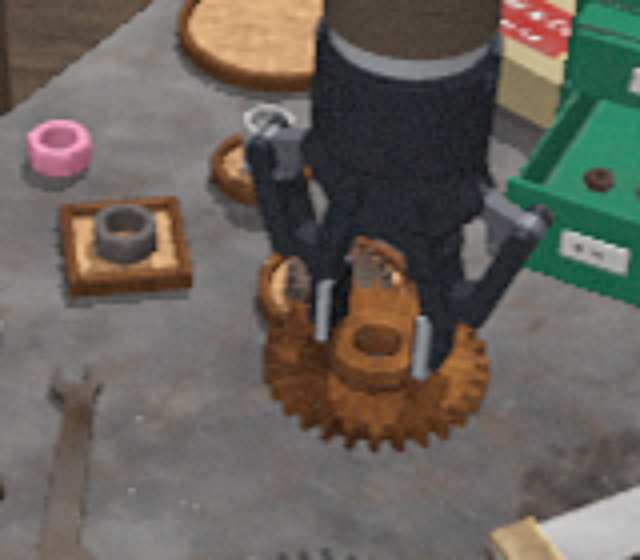

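Gear is held level by the hub (380,350), wrist force −6 N matches its weight. Carrying to the largest dish.

In the tool's units: 343 mm is 0.686, 185 mm is 0.37.

Request:
apply_moves(targets=[[0.05,-0.034,0,0,0,0],[0.13,-0.088,0,0,0,0],[0.21,-0.142,0,0,0,0],[0.29,-0.196,0,0,0,0],[0.37,-0.25,0,0,0,0],[0.45,-0.304,0,0,0,0],[0.53,-0.356,0,0,0,0],[0.61,-0.41,0,0,0,0],[0.664,-0.446,0,0,0,0],[0.686,-0.46,0,0,0,0]])

```text
time: 31.82
eef_pos: [0.5275, 0.0083, 0.0983]
orientation: [0.897, 0.441, -0.001, -0.0]
force: [-0.5, -0.3, -6.0]
grip_width: 0.469
grasp_force: 81.8
```

In the tool's units: 66 mm is 0.132, 62 mm is 0.124.

Request:
apply_moves(targets=[[0,0,0.024,0,0,0],[0,0,0.052,0,0,0],[0,0,0.08,0,0,0],[0,0,0.104,0,0,0],[0,0,0.124,0,0,0],[0,0,0.132,0,0,0],[0,0,0.132,0,0,0],[0,0,0.132,0,0,0]])

```text
time: 32.83
eef_pos: [0.529, 0.0065, 0.0338]
orientation: [0.898, 0.44, 0.001, 0.0]
force: [0.2, 0.5, -5.7]
grip_width: 0.473
grasp_force: 81.9
```

```bash
python3 -c "
from h import *
go((.5302,.005,.0175),-.66)"
```

```text
tool shift [-0.5  1.9 16.3] wz 0.0 yaw now -0.66 tcp [0.529  0.0065 0.0338] q6 [ 0.01  0.47 -0.22  0.88 -0.    2.24]
```

In the tool's units: 15 mm is 0.03, 14 mm is 0.028.

Request:
apply_moves(targets=[[0,0.004,0.008,0,0,0],[0,0.004,0.016,0,0,0],[0,0.004,0.024,0,0,0],[0,0.004,0.028,0,0,0],[0,0.004,0.03,0,0,0],[0,0.004,0.03,0,0,0]])

```text
time: 33.58
eef_pos: [0.53, 0.0052, 0.0183]
orientation: [0.898, 0.44, -0.0, -0.0]
force: [-0.3, -0.3, -5.7]
grip_width: 0.471
grasp_force: 81.9
```

In the tool's units: 1 mm is 0.002, 0.5 mm is 0.001.

Request:
apply_moves(targets=[[0,0,0.001,0,0,0],[0,0,0.002,0,0,0],[0,0,0.002,0,0,0]])

```text
time: 33.95
eef_pos: [0.5302, 0.0052, 0.0178]
orientation: [0.898, 0.44, 0.0, 0.0]
force: [-1.5, 0.6, -1.2]
grip_width: 0.467
grasp_force: 82.5
```

Touching the floor; release and back off.

In the tool's units: -140 mm is -0.28, -125 mm is -0.25.

Request:
apply_moves(targets=[[0,0,0,0,0,0],[0,0,0,0,0,0],[0,0,0,0,0,0],[0,0,0,0,0,0],[0,0,-0.016,0,0,0],[0,0,-0.06,0,0,0],[0,0,-0.15,0,0,0],[0,0,-0.25,0,0,0],[0.09,-0.08,-0.28,0,0,0],[0.18,-0.16,-0.28,0,0,0]], hand=0.6)

```text
time: 35.2
eef_pos: [0.5238, 0.1263, 0.1604]
orientation: [0.899, 0.439, 0.003, 0.001]
force: [0.3, 0.4, -1.4]
grip_width: 0.802
grasp_force: 0.0
```

In the tool's units: 150 mm is 0.3, 100 mm is 0.2.

Request:
apply_moves(targets=[[0.06,0.1,0,0,0,0],[0.12,0.2,0,0,0,0],[0.18,0.3,0,0,0,0],[0.18,0.3,0,0,0,0]])

```text
time: 35.7
eef_pos: [0.6985, 0.1036, 0.1531]
orientation: [0.898, 0.439, -0.001, -0.0]
force: [-0.6, 0.0, -0.1]
grip_width: 0.804
grasp_force: 0.0
```

```bash
python3 -c "
from h import *
print(arm.state()['eef_pos'])
a=snap('top','p.png');b=snap('side','q.png')
cv2.imwrite('pics/pq.png',cv2.resize(np.hstack([a[140:260,130:290],b[140:260,230:350]])[:,:,::-1],None,fx=2.8,fy=2.8,interpolation=2))"
```

```text
[0.69853495 0.10358782 0.15305242]
```

View pics/pq.png

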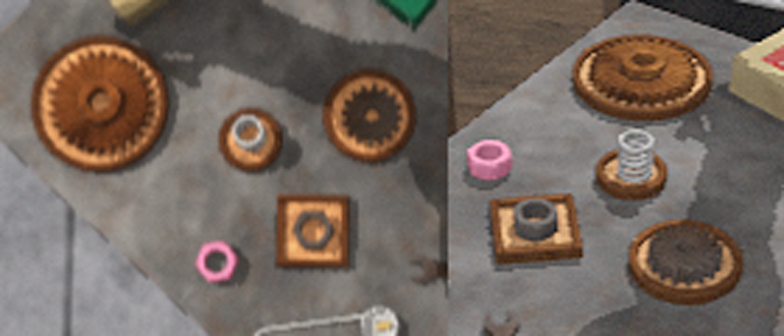

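All four parts sit in their dishes: gear (100,102), spring ring (248,131), pinion (371,115), nut (314,231). A quick numeric check of the centres before handing in.

```bash
python3 -c "
from h import *
f=lambda x,y:(x/2.8+130,y/2.8+140)
for n,p,z,c in(('spring',f(248,131),.043,(.4963,-.1439)),('nut',f(314,230),.024,(.4051,-.2072)),('pinion',f(371,115),.023,(.5196,-.261)),('gear',f(100,101),.027,(.5302,.005))):
    P=on('top',p,z);print(n,P.round(4),'off mm',np.round((P[:2]-c)*1000,1))
print(tri(f(248,131),(297.5,189.3)))"
```

```text
spring [ 0.4968 -0.1463  0.043 ] off mm [ 0.5 -2.4]
nut [ 0.4038 -0.2096  0.024 ] off mm [-1.3 -2.4]
pinion [ 0.5166 -0.2637  0.023 ] off mm [-3.  -2.7]
gear [ 5.284e-01 -1.000e-04  2.700e-02] off mm [-1.8 -5.1]
(array([ 0.49667059, -0.14684399,  0.04731676]), np.float64(0.001183662740174021))
```

```bash
python3 -c "
from h import *
print(arm.sign_off())"
```

```text
the job is handed in; nothing more can be done
None
```

I've handed the job in: the gear, pinion, nut and spring each lie upright in their own dish, within about 6 mm of the dish centres by camera, in roughly 36 s, and I never touched the tape, the spanner or the pink nut.

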